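Wedge a flacon tight in the capping jig and hold it

TASK

Make the square perfume flacon fast in the capping jig. First lock the jig's sliding jaw by putting the steel pin down through the hole in the jaw's foot into the base, fully home. Then close the gap between flacon and jaw: stand one or two wooden spacers in it, as many as it takes, push the wooden wedge down into what is left until it jams snugly short of the base (do not force it, the flacon is glass), and finish still holding the wedge there, pushed in, without disturbing the other bottles and tools.

Things in the scene. Friction and masses are not known exactly. Their poses are not given: they have to be found in the camera images.
- jig: capping jig, fixed: aluminium base plate 80 x 200 x 20 mm lying on the table, origin at the centre of its underside, z up. On it along local y, from -y to +y: end stop, flacon (touching the stop), gap (20 to 33 mm wide, 50 mm deep, open at the top), sliding jaw. All are centred at local x = 0 within 3 mm
- jig_hole (a point): mouth (in the base's top face) of the 14 mm hole right through the 20 mm base, at jig x 0, y +60 mm
- jaw: sliding steel jaw of the jig with its foot; origin on the base's top in the jig's middle when its hole stands over the base's hole, axes like the jig's. Slides along jig y with about 1.5 N of friction, 4 mm towards the flacon and 30 mm away, until the pin locks it (about 1 to 2 mm of play is left each way)
- jaw_face (a point): point on the jaw's face towards the flacon (jaw wall 60 mm wide, 14 mm thick), at its top edge, which is 50 mm above the base's top; local y is the jig's +y
- jaw_hole (a point): mouth of the 14 mm vertical hole in the jaw's 12 mm thick steel foot, 50 mm behind the jaw's face; the foot's top is 12 mm above the base's top and the hole lies over the base's hole
- stop: fixed steel end stop of the jig, 60 mm wide, 16 mm thick (along jig y), 50 mm tall; origin at the centre of its underside, on the base
- flacon_center (a point): centre of the body of the loose clear glass flacon, a 50 mm cube standing on the base with its axes along the jig's; its face to the gap is 25 mm from here along its +y; above the body a neck of 20 mm diameter and 14 mm height
- pin_grip (a point): point to grip on the loose steel locking pin, on its axis 57 mm above the tip. From the tip up: taper 7 mm, shank 12 mm in diameter to 28 mm, collar 24 mm in diameter and 4 mm thick, round grip 16 mm in diameter and 46 mm long. Home, the collar rests on the jaw's foot, the tip 4 mm above the base's underside
- pin_tip (a point): centre of the pin's lower end
- pin_stand: fixed wooden block 55 x 55 x 32 mm with a 14 mm hole through its middle in which the pin stands (pin tip 4 mm above the table, collar on the block); origin at the centre of its underside
- rack: fixed aluminium rack: two thin upright rails, 200 mm long along local y, outer faces 33 mm apart, tops 64 mm above the table, origin at the centre of the underside. Two spacers and the wedge hang between the rails, 60 mm apart in any order, resting on their shoulders
- wedge_head (a point): centre of the loose wooden wedge's head, 62 (local x) x 29 (y) x 38 mm (z); grip it across the 62 mm from above. Below hangs a tapering blade 24 mm wide, 62 mm long; its tip is 81 mm below this point and 12.4 mm to -y
- wedge_tip (a point): centre of the wedge's lower edge, 4 mm thick, 24 mm wide. Upward the blade thickens by 0.4 mm per mm of height: its -y face is vertical (for the flacon side), its +y face slopes outward (for the jaw's top edge), so turn its local axes like the jig's
- spacer_a_head (a point): centre of the head of the narrow-headed loose flat wooden spacer, 8 mm thick (local y): head 38 mm (local x) x 38 mm tall, to be gripped across the 38 mm from above; below it a blade 24 mm wide and 62 mm long whose lowest 25 mm is a steel shoe (centre of mass 26 mm above the foot); its foot is 81 mm below this point
- spacer_a_foot (a point): centre of that spacer's lower edge
- spacer_b_head (a point): centre of the head of the wide-headed loose wooden spacer, the same as the narrow-headed one but with a head 50 mm wide (local x): fingers holding it across the 50 mm pass outside the narrow head if that spacer already stands in the gap, but not the other way round; likewise the wedge's head is wider than both
- spacer_b_foot (a point): centre of the second spacer's lower edge
- flask_a: bystander, leave alone: loose aluminium flask, 46 mm in diameter, 85 mm tall; origin at its underside
- flask_b: bystander, leave alone: loose aluminium flask, 46 mm in diameter, 85 mm tall; origin at its underside
- flask_c: bystander, leave alone: loose aluminium flask, 52 mm in diameter, 100 mm tall; origin at its underside
- spray: bystander, leave alone: loose slim glass spray bottle, 38 mm in diameter, 130 mm tall; origin at its underside
- beaker: bystander, leave alone: loose small glass beaker, 56 mm in diameter, 60 mm tall; origin at its underside
- jar: bystander, leave alone: loose low amber jar, 52 mm in diameter, 45 mm tall; origin at its underside
- spoon: bystander, leave alone: loose steel measuring spoon lying down, 150 mm long; origin at its underside
Mind the look-alikes: they are no part of the job. Leave any pink look-alike of the part that bears spacer_b_head alone. There is more than one size of the part that bears wedge_head; the job needs the smaller.

How it is judged:
By the outcome, as a careful person would: the job done as asked, in the order asked, and still so for the second after the job is handed in, while the arm keeps its last pose, push and grip.
It also fails if it takes over 72 s, if anything falls off the work surface, if the arm or the gripper's body presses on something with over 40 N, if the wrist force passes 120 N, or if a joint passes its speed limit or range.

ROBOT

A 6-joint arm with a two-finger parallel gripper is mounted at the origin on the work surface. World frame = base frame: x ahead of the robot, y to its left, z up, the work surface at z = 0. Lengths are in m, angles in rad, forces in N, time in s.
With the tool pointing down it reaches from about 0.35 to 0.975 m from the base axis. Payload 4.9 kg.
Tool frame: the origin (TCP) lies at the very end of the fingers, on their centre line; the grasp point (between the pads) lies 19 mm behind it; z points along the fingers, y is the line along which they close (so a half turn about z gives the same grasp; the last joint's range is limited). The gripper opens to 85 mm and grips with 20 to 120 N. Pads are 22 mm wide; open, the fingers measure 114 mm over their backs; the gripper's body (76 mm by 85 mm) begins 54 mm behind the grasp point. The pads swing forward as they close: fully open they stand 13 mm farther back than shut.
Start: joints at [1.125, 0.053, 1.613, -0, 1.476, -0.119], TCP at [0.201, 0.592, 0.231] pointing down, gripper open.
Joint ranges: [-3.01, 3.01], [-1.01, 2.22], [0.06, 2.58], [-1.02, 4.17], [0.09, 2.62], [-3.14, 3.14]. Speed limits (rad/s): [2.57, 2.57, 3.14, 3.14, 3.14, 3.14].

INTERFACE

Orientations are given as a rotation vector (axis times angle).
In Python, from station import ctrl, imaging gives the robot as it stands.
- The arm moves only by the tool play_rows, never from a script. Its argument "series" is a list of rows, each a list of 3 entries, a list of its own where there are three numbers: the opening, from 0 (shut) to 1 (fully open), then the shift along the tool's x, y, z each as a share of 0.05 m, from -1 to 1, then the turn, a rotation vector about the tool's x, y, z each as a share of 8 degrees, from -1 to 1. In form: [[grip, [dx, dy, dz], [ax, ay, az]], ...]. A call has 1 to 8 rows; each row shifts and turns the commanded pose from where the row before left it, along the tool's axes as they then stand; what a row does not reach is not made up. A row lasts 1/8 s, in which the tool goes at most 62.5 mm and 10.7 degrees, less where a joint would pass 70% of its speed; a pose out of reach is approached as far as the arm can. A call with a number of a shift or a turn outside -1 to 1 is refused whole. A call with a gripper value outside its range is refused whole. The fingers move at their own pace and stop on an object; "force" is the grip in N (left out, the last holds). Time passes only in rows, so rows that do not move let the fingers close. It gives the time, the measured TCP pose, the force, the opening and the grip force at its end, in the units of the state.
- ctrl.get_obs(): the state, without advancing time (a new reading comes with each control period).
- imaging.get_image(name): name is "scene" or "top"; returns a dict with "color" (420x560x3 uint8, blue, green, red), "fx", "fy", "cx", "cy" (pixels), "extrinsics" (4x4, takes a point from world to camera coordinates). Camera axes: x right, y down, z forward; pixel columns grow to the right and rows downward; lengths in m; the calibration is good to about 2 mm. A picture is of the moment at which its call begins. There is no depth.
- ctrl.finish_job(): hands the job in; it is judged then, once.
The state is a dict: "t": time; "q": joint angles; "dq": joint speeds; "effort": joint torques, N m; "tool_pos": TCP position; "tool_rot": TCP orientation; "contact_force": force on the tool from outside, world axes, zero at the start; "wrist_torque": the same for the moment, N m; "opening": finger opening in m; "grip_force": force on a finger pad.
Only numpy, scipy, OpenCV 4.12 (cv2) and the standard library are available. Lean on these libraries where they do the work, as an engineer would, in place of code of your own. Each camera call takes 0.05 s, during which the arm holds its last target. There are 200 camera calls.

## Working session

There is one attempt and no reset: what is moved stays moved. The work goes in short steps, Python scripts to look and compute and a tool call to move; the robot and the scene stay as the last step left them, time stands still between calls to the robot, and variables do not carry over. Pictures are saved under pics/ and viewed, at most 10 in all, crops included, and the job is handed in when it is done.

Besides the shell and the picture viewer there is one more tool, called after "Emit:" as name(argument=value, ...), one argument or row to a line, values as JSON. play_rows: Moves the arm, as the interface text tells. Shift numbers are shares of 0.05 m and turn numbers shares of 8 degrees, none past 1 either way. Its arguments: {"type":"object","properties":{"series":{"type":"array"},"force":{"type":"number"}},"required":["series"]}

```bash
ls; mkdir -p pics
python3 - <<'E'
from station import ctrl, imaging
import cv2, numpy as np
o=ctrl.get_obs(); print({k:np.round(v,3).tolist() for k,v in o.items()})
for n in("scene","top"):
    im=imaging.get_image(n); cv2.imwrite(f"pics/{n}0.png",im["color"]); print(n,im["fx"],im["fy"],im["cx"],im["cy"],np.round(im["extrinsics"],4).tolist())
E
```

```text
pics
{'t': 0.0, 'q': [1.125, 0.053, 1.614, 0.0, 1.476, -0.119], 'dq': [0.001, 0.001, 0.0, 0.001, 0.001, 0.001], 'effort': [0.001, -39.37, -37.017, -0.0, 0.007, -0.0], 'tool_pos': [0.2, 0.591, 0.23], 'tool_rot': [-0.511, -3.099, 0.003], 'contact_force': [0.239, -0.267, 0.068], 'wrist_torque': [0.012, -0.048, -0.02], 'grip_force': 0.0, 'opening': 0.086}
scene 387.9590164637938 387.9590164637938 279.69191757868174 205.75000791226356 [[-0.7736, 0.6335, -0.017, 0.4899], [0.4635, 0.5474, -0.6968, -0.1896], [-0.4322, -0.5469, -0.7171, 1.3147], [0.0, 0.0, 0.0, 1.0]]
top 397.94705679438 397.94705679438 280.75673902638425 204.28804554316147 [[0.0178, -0.9998, 0.008, -0.044], [-0.9914, -0.0187, -0.1294, 0.5918], [0.1295, -0.0057, -0.9916, 1.1357], [0.0, 0.0, 0.0, 1.0]]
```

View pics/scene0.png

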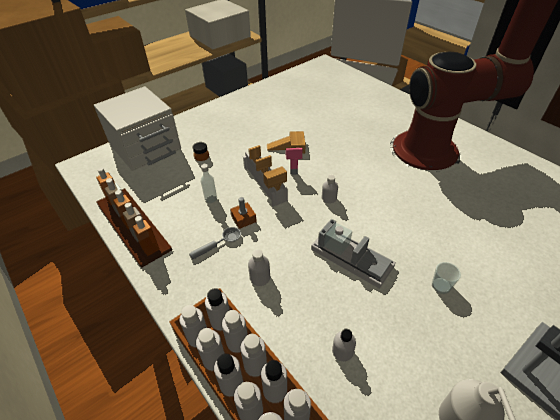

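View pics/top0.png

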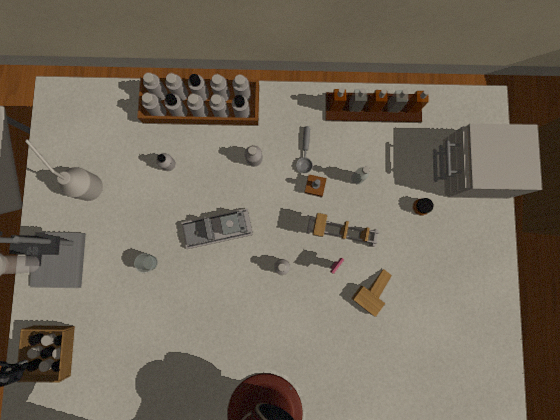

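The scene view shows the jig at (352,250), the pin and stand at (243,213) and the rack at (267,170). There is also a pink look-alike at (294,158) and a large wedge lying at (288,142). The top view shows the jig at (215,228), the pin at (315,185), the rack at (345,230), the pink spacer at (337,265) and the large wedge at (373,293). I'll enlarge both.

Run:
```python
import cv2
def crop(n,c0,c1,r0,r1,s,o):
    a=cv2.imread(n)[r0:r1,c0:c1]; a=cv2.resize(a,None,fx=s,fy=s,interpolation=cv2.INTER_CUBIC); a=cv2.convertScaleAbs(a,alpha=1.3,beta=15)
    for c in range((c0//10+1)*10,c1,10):
        x=int((c-c0+.5)*s); cv2.line(a,(x,0),(x,6 if c%50 else 14),(0,0,255),1); 
        if c%20==0: cv2.putText(a,str(c),(x-10,22),0,.35,(0,0,255))
    for r in range((r0//10+1)*10,r1,10):
        y=int((r-r0+.5)*s); cv2.line(a,(0,y),(6,y),(0,0,255),1); cv2.putText(a,str(r),(8,y+4),0,.35,(0,0,255))
    cv2.imwrite(o,a)
crop("pics/top0.png",175,385,165,260,3.8,"pics/top1.png")
crop("pics/scene0.png",225,400,125,290,3.6,"pics/scene1.png")
```

```text
(no output)
```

View pics/top1.png

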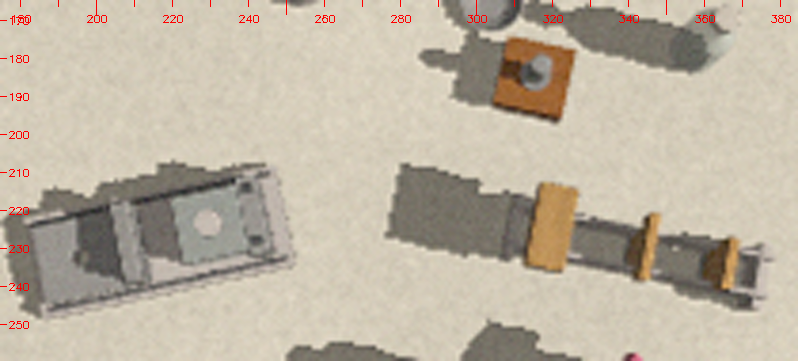

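View pics/scene1.png

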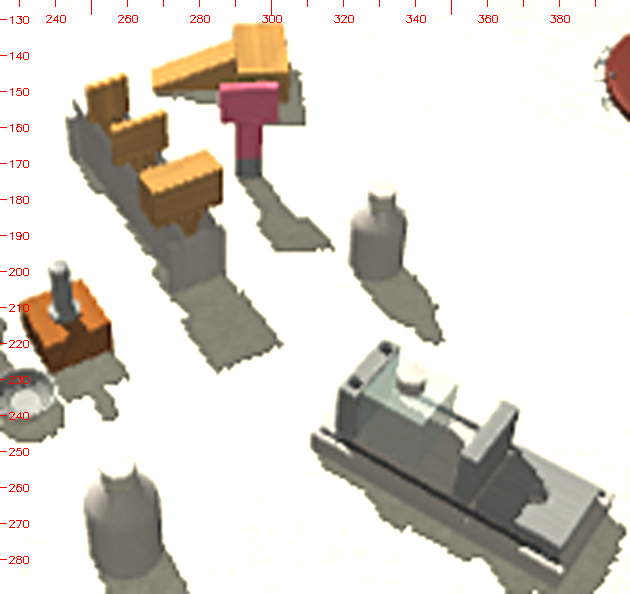

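The top crop shows three parts hanging in the rack. The wedge is at (320,225), the wide spacer b at (345,229) and the narrow spacer a at (367,237). Two look-alikes are outside it: the pink spacer and the bigger wedge lying on the table at (288,142) in the scene view. The hanging wedge and the wooden wide-headed spacer are the ones to use. Next I'll fit poses from corner readings and check which way the wedge faces.

```bash
cat > h.py <<'E'
import numpy as np, cv2
from scipy.optimize import least_squares
K={"scene":(387.959,279.692,205.75,np.array([[-0.7736,0.6335,-0.017,0.4899],[0.4635,0.5474,-0.6968,-0.1896],[-0.4322,-0.5469,-0.7171,1.3147]])),
"top":(397.947,280.757,204.288,np.array([[0.0178,-0.9998,0.008,-0.044],[-0.9914,-0.0187,-0.1294,0.5918],[0.1295,-0.0057,-0.9916,1.1357]]))}
def proj(n,p):
    f,cx,cy,E=K[n]; c=E[:,:3]@p+E[:,3]; return np.array([cx+f*c[0]/c[2],cy+f*c[1]/c[2]])
T=lambda x,y:(x/3.8+174.6,y/3.8+164.6)   # crop px to image px (pixel-centre convention)
S=lambda x,y:(x/3.6+224.6,y/3.6+124.6)
def fit(obs,x0,extra=None):
    """obs: (cam,uv,local fn or xyz); params x,y,yaw,(extra)"""
    def res(p):
        c,s=np.cos(p[2]),np.sin(p[2]); r=[]
        for n,uv,l in obs:
            l=l(p) if callable(l) else l
            r.append(proj(n,np.array([p[0]+c*l[0]-s*l[1],p[1]+s*l[0]+c*l[1],l[2]]))-uv)
        return np.ravel(r)
    s=least_squares(res,x0,loss="soft_l1"); return s.x,res(s.x).reshape(-1,2)
E
python3 - <<'E'
from h import *
np.set_printoptions(precision=4,suppress=True)
# jig: extra p3=jaw shift, p4=stop centre y, p5=flacon x
o=[("top",T(270,168),(.04,-.1,.02)),("top",T(25,222),(.04,.1,.02)),("top",T(294,257),(-.04,-.1,.02)),("top",T(42,310),(-.04,.1,.02)),
("scene",S(312,432),(.04,-.1,.02)),("scene",S(608,497),(-.04,.1,.02)),("scene",S(562,570),(.04,.1,.02))]
st=lambda a,b:(lambda p:(a*.03,p[4]+b*.008,.07)); jw=lambda a,b:(lambda p:(a*.03,p[3]+(.010 if b<0 else .024),.07))
o+=[("scene",S(385,342),st(-1,-1)),("scene",S(399,350),st(-1,1)),("scene",S(338,383),st(1,-1)),("scene",S(358,392),st(1,1)),
("scene",S(505,402),jw(-1,-1)),("scene",S(518,410),jw(-1,1)),("scene",S(460,455),jw(1,-1)),("scene",S(474,462),jw(1,1)),
("top",T(110,202),jw(1,1)),("top",T(128,200),jw(1,-1)),("top",T(127,285),jw(-1,1)),("top",T(146,283),jw(-1,-1)),
("top",T(207,222),lambda p:(p[5],p[4]+.033,.084)),("scene",S(412,373),lambda p:(p[5],p[4]+.033,.084))]
p,r=fit(o,[.55,.15,.2,0,-.075,0]);print("jig",p,"gap",(.010+p[3])-(p[4]+.058));print(r.round(1).tolist())
# stand+pin
o=[("top",T(543,66),(0,0,.082)),("top",T(533,75),(0,0,.036)),("scene",S(60,266),(0,0,.082)),("scene",S(64,314),(0,0,.036))]+[("top",T(*q),(a*.0275,b*.0275,.032)) for q,a,b in [((508,37),1,1),((575,53),1,-1),((561,117),-1,-1),((494,101),-1,1)]]
p,r=fit(o,[.68,-.1,-.2]);print("pin",p);print(r.round(1).tolist())
# rack
for nm,w,t,qs in [("wedge",.062,.029,[((540,182),1,1),((578,189),1,-1),((562,270),-1,-1),((527,264),-1,1)]),
 ("b",.050,.008,[((648,212),1,1),((660,214),1,-1),((645,280),-1,-1),((634,278),-1,1)]),
 ("a",.038,.008,[((727,237),1,1),((738,239),1,-1),((731,291),-1,-1),((722,289),-1,1)])]:
    o=[("top",T(*q),(a*w/2,b*t/2,.102)) for q,a,b in qs]
    p,r=fit(o,[.55,-.15,-.2]);print(nm,p);print(r.round(1).tolist())
a=cv2.imread("pics/scene0.png")[145:205,240:300];b=cv2.imread("pics/top0.png")[210:252,178:216]
a=cv2.resize(a,(540,540),interpolation=cv2.INTER_CUBIC);b=cv2.resize(b,(250,276),interpolation=cv2.INTER_CUBIC)
c=np.zeros((540,800,3),np.uint8);c[:,:540]=a;c[:276,545:795]=cv2.convertScaleAbs(b,alpha=2);cv2.imwrite("pics/c.png",c)
E
```

```text
jig [ 0.5197  0.1553  0.2282 -0.0002 -0.0797 -0.0002] gap 0.03144217629475348
[[1.5, -0.6], [0.1, -1.0], [0.6, 2.1], [0.4, 2.3], [-0.0, 0.4], [2.1, 0.0], [-0.1, 1.7], [-0.4, -1.3], [1.0, -0.8], [-0.2, 1.5], [-0.4, 1.9], [-0.5, -0.6], [0.9, -0.3], [-0.2, 0.0], [1.0, 0.9], [0.5, 0.7], [0.6, 0.2], [-0.1, -0.5], [-0.2, -1.0], [0.7, 0.2], [0.1, 0.7]]
pin [ 0.6543 -0.1355 -0.2117]
[[-0.5, -0.3], [0.6, 0.2], [0.1, 0.7], [0.4, -0.9], [0.1, -0.5], [0.4, -0.5], [0.1, 0.3], [-0.3, 0.3]]
wedge [ 0.5308 -0.1421 -0.1687]
[[-0.1, -0.3], [0.1, -0.2], [0.5, 0.4], [-0.6, 0.0]]
b [ 0.5177 -0.2115 -0.217 ]
[[0.2, -0.2], [-0.2, -0.0], [-0.0, 0.2], [0.0, 0.0]]
a [ 0.5056 -0.2718 -0.1268]
[[0.0, 0.1], [-0.0, -0.0], [0.2, -0.1], [-0.3, 0.0]]
```

View pics/c.png

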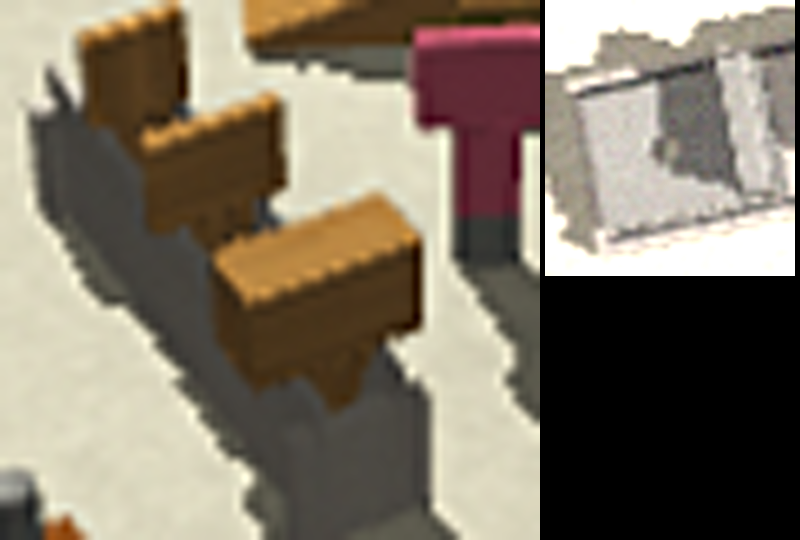

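The enlarged crop shows the jaw's hole at about (196.1,232.5) in the top view. It also shows the wedge's blade receding toward the rack end, so its sloping face points to world +y, which matches the 60 mm spacing. I'll refit the jig with better corner readings and the hole.

Run:
```python
from h import *
np.set_printoptions(precision=4,suppress=True)
o=[("top",T(270,165),(.04,-.1,.02)),("top",(181.5,222.2),(.04,.1,.02)),("top",T(296,264),(-.04,-.1,.02)),("top",(186.1,248.3),(-.04,.1,.02)),
("scene",S(312,432),(.04,-.1,.02)),("scene",S(612,497),(-.04,.1,.02)),("scene",S(562,574),(.04,.1,.02)),("top",(196.1,232.5),lambda p:(0,.06+p[3],.032))]
jw=lambda a,b:(lambda p:(a*.03,p[3]+(.010 if b<0 else .024),.07))
o+=[("scene",S(505,402),jw(-1,-1)),("scene",S(518,410),jw(-1,1)),("scene",S(460,455),jw(1,-1)),("scene",S(474,462),jw(1,1)),
("top",T(110,202),jw(1,1)),("top",T(128,200),jw(1,-1)),("top",T(127,285),jw(-1,1)),("top",T(146,283),jw(-1,-1)),
("top",T(207,222),lambda p:(p[5],p[4]+.033,.084)),("scene",S(412,373),lambda p:(p[5],p[4]+.033,.084)),("top",T(247,190),lambda p:(.024,p[4],.07)),("top",T(257,240),lambda p:(-.024,p[4],.07))]
p,r=fit(o,[.55,.15,.2,0,-.075,0]);print("jig",p,"gap",(.010+p[3])-(p[4]+.058));print(r.round(1).tolist())
c,s=np.cos(p[2]),np.sin(p[2]);R=np.array([[c,-s],[s,c]])
print("hole",p[:2]+R@[0,.06+p[3]],"face",p[:2]+R@[0,.01+p[3]],"flacface",p[:2]+R@[p[5],p[4]+.058])
```

```text
jig [ 0.5199  0.155   0.2316  0.0001 -0.0783 -0.0002] gap 0.03041787719435168
[[1.6, 0.0], [-0.2, -0.1], [0.2, 0.1], [0.1, 0.3], [-0.2, 0.5], [0.9, -0.1], [-0.1, 0.5], [0.1, -0.3], [-0.5, -0.6], [0.9, -0.3], [-0.2, 0.1], [1.0, 0.9], [0.4, 0.7], [0.5, 0.2], [-0.1, -0.5], [-0.2, -1.1], [0.3, 0.2], [0.4, 1.0], [-0.0, -1.6], [0.7, 1.6]]
hole [0.5061 0.2136] face [0.5175 0.1649] flacface [0.5243 0.1353]
```

Emit:
play_rows(
  series=[
    [0.45,[0,0,0],[0,0,1]],
    [0.45,[0,0,0],[0,0,1]],
    [0.45,[0,0,0],[0,0,1]],
    [0.45,[0,0,0],[0,0,1]],
    [0.45,[0,0,0],[0,0,1]],
    [0.45,[0,0,0],[0,0,1]],
    [0.45,[0,0,0],[0,0,1]],
    [0.45,[0,0,0],[0,0,0.24]],
  ],
)

```text
t: 1.1
tool_pos: [0.2005, 0.5916, 0.2307]
tool_rot: [1.948, 2.464, -0.002]
contact_force: [-0.3, -0.4, 0.2]
opening: 0.0386
grip_force: 0.0
```

```bash
cat > go.py <<'E'
"""go.py x y z [theta_deg]: what the tool must still do, in shares, tool axes; turn first order"""
import sys, numpy as np
from scipy.spatial.transform import Rotation as Ro
from station import ctrl
o=ctrl.get_obs(); R=Ro.from_rotvec(o["tool_rot"]).as_matrix(); p=np.array(o["tool_pos"])
a=[float(v) for v in sys.argv[1:]]
print("t",round(o["t"],2),"pos",p.round(4),"theta",np.degrees(np.arctan2(R[1,1],R[0,1])).round(2),"zaxis",R[:,2].round(4),"F",np.round(o["contact_force"],1),"open",round(o["opening"],4),"grip",round(o["grip_force"],1),"q",np.round(o["q"],2))
d=R.T@(np.array(a[:3])-p); print("shift shares",(d/.05).round(3))
th=np.radians(a[3] if len(a)>3 else 13.27); G=np.array([[-np.sin(th),np.cos(th),0],[np.cos(th),np.sin(th),0],[0,0,-1]]).T
w=Ro.from_matrix(R.T@G).as_rotvec(); print("turn shares",(np.degrees(w)/8).round(3),"shift if turned first",(G.T@(np.array(a[:3])-p)/.05).round(3))
E
python3 go.py .6543 -.1355 .20
```

```text
t 1.1 pos [0.2005 0.5916 0.2307] theta 13.35 zaxis [-5.e-04 -1.e-03 -1.e+00] F [-0.3 -0.4  0.2] open 0.0386 grip 0.0 q [1.13 0.05 1.61 0.   1.48 0.89]
shift shares [-16.245   5.475   0.623]
turn shares [-0.005  0.006  0.01 ] shift if turned first [-16.238   5.496   0.613]
```

Emit:
play_rows(
  series=[
    [0.45,[-1,0.34,0],[0,0,0]],
    [0.45,[-1,0.34,0],[0,0,0]],
    [0.45,[-1,0.34,0],[0,0,0]],
    [0.45,[-1,0.34,0],[0,0,0]],
    [0.45,[-1,0.34,0],[0,0,0]],
    [0.45,[-1,0.34,0],[0,0,0]],
    [0.45,[-1,0.34,0],[0,0,0]],
    [0.45,[-1,0.34,0],[0,0,0]],
  ],
)

```text
t: 2.1
tool_pos: [0.4259, 0.2326, 0.2312]
tool_rot: [1.946, 2.466, 0.0]
contact_force: [0.7, -0.6, 0.3]
opening: 0.0385
grip_force: 0.0
```

Emit:
play_rows(
  series=[
    [0.45,[-1,0.34,0],[0,0,0]],
    [0.45,[-1,0.34,0],[0,0,0]],
    [0.45,[-1,0.34,0],[0,0,0]],
    [0.45,[-1,0.34,0],[0,0,0]],
    [0.45,[-1,0.34,0],[0,0,0]],
    [0.45,[-1,0.34,0],[0,0,0]],
    [0.45,[-1,0.34,0],[0,0,0]],
    [0.45,[-1,0.34,0.3],[0,0,0]],
  ],
)

```text
t: 3.1
tool_pos: [0.6516, -0.1255, 0.2176]
tool_rot: [1.945, 2.464, 0.002]
contact_force: [0.1, 0.1, 0.4]
opening: 0.0386
grip_force: 0.0
```

```bash
python3 go.py .6543 -.1355 .12
```

```text
t 3.1 pos [ 0.6516 -0.1255  0.2176] theta 13.43 zaxis [ 3.e-03 -8.e-04 -1.e+00] F [0.1 0.1 0.4] open 0.0386 grip 0.0 q [-0.3   0.15  1.53  0.    1.46 -0.54]
shift shares [-0.204 -0.     1.953]
turn shares [0.019 0.01  0.02 ] shift if turned first [-0.207  0.006  1.953]
```

Emit:
play_rows(
  series=[
    [0.45,[-0.2,0,0.5],[0,0,0]],
    [0.45,[0,0,1],[0,0,0]],
    [0.45,[0,0,0.9],[0,0,0]],
    [0.45,[0,0,0.6],[0,0,0]],
    [0.45,[0,0,0.5],[0,0,0]],
    [0.45,[0,0,0],[0,0,0]],
  ],
)

```text
t: 3.85
tool_pos: [0.6501, -0.1326, 0.0381]
tool_rot: [-1.943, -2.461, 0.003]
contact_force: [-1.2, 0.7, 0.3]
opening: 0.0386
grip_force: 0.0
```

```bash
python3 go.py .6543 -.1355 .043
python3 - <<'E'
from station import imaging
import cv2,numpy as np
from h import proj
P=np.array([.6543,-.1355,.06]); out=[]
for n in("scene","top"):
    c=imaging.get_image(n)["color"]; u,v=proj(n,P).round().astype(int); c=c[v-35:v+35,u-35:u+35]
    out.append(cv2.resize(c,(395,395),interpolation=cv2.INTER_CUBIC))
cv2.imwrite("pics/pin.png",cv2.convertScaleAbs(np.hstack(out),alpha=1.4,beta=10))
E
```

```text
t 3.85 pos [ 0.6501 -0.1326  0.0381] theta 13.42 zaxis [-0.0059  0.0019 -1.    ] F [-1.2  0.7  0.3] open 0.0386 grip 0.0 q [-0.31  0.32  1.64  0.    1.18 -0.55]
shift shares [-0.075  0.068 -0.099]
turn shares [-0.038 -0.023  0.018] shift if turned first [-0.076  0.069 -0.099]
```

View pics/pin.png

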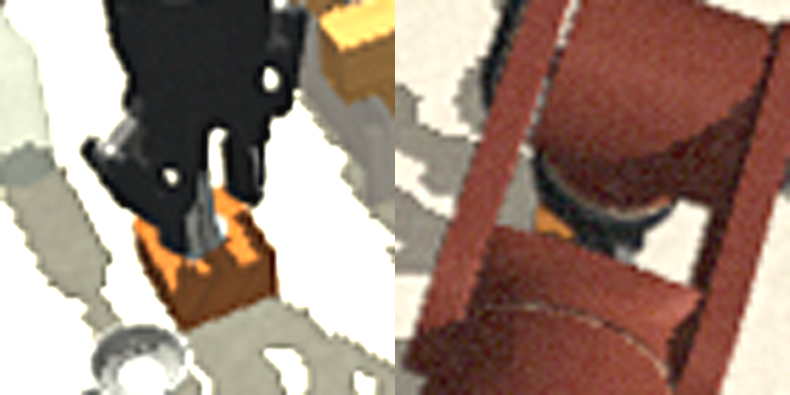

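The pin stands between the fingers just above the collar. I'll correct slightly and close.

Emit:
play_rows(
  force=60,
  series=[
    [0.45,[-0.07,0.07,-0.1],[-0.03,-0.02,0.02]],
    [0.45,[0,0,0],[0,0,0]],
    [0.0,[0,0,0],[0,0,0]],
    [0.0,[0,0,0],[0,0,0]],
    [0.0,[0,0,0],[0,0,0]],
    [0.0,[0,0,0],[0,0,0]],
  ],
)

```text
t: 4.7
tool_pos: [0.6564, -0.1362, 0.0471]
tool_rot: [1.949, 2.459, 0.001]
contact_force: [-3.5, -0.9, 5.5]
opening: 0.0144
grip_force: 58.3
```

```bash
python3 go.py .6543 -.1355 .043
```

```text
t 4.7 pos [ 0.6564 -0.1362  0.0471] theta 13.2 zaxis [ 0.0039 -0.0022 -1.    ] F [-3.5 -0.9  5.5] open 0.0144 grip 58.3 q [-0.32  0.32  1.63 -0.    1.18 -0.55]
shift shares [ 0.024 -0.037  0.082]
turn shares [ 0.024  0.022 -0.009] shift if turned first [ 0.024 -0.037  0.082]
```

Emit:
play_rows(
  series=[
    [0.0,[0,0,-0.2],[0.02,0.02,0]],
    [0.0,[0,0,-0.4],[0,0,0]],
    [0.0,[0,0,-0.6],[0,0,0]],
    [0.0,[0,0,-0.8],[0,0,0]],
    [0.0,[0,0,-0.5],[0,0,0]],
    [0.0,[0,0,0],[0,0,0]],
    [0.0,[0,0,0],[0,0,0]],
  ],
)

```text
t: 5.58
tool_pos: [0.6559, -0.1357, 0.1705]
tool_rot: [-1.951, -2.462, -0.001]
contact_force: [-0.7, 0.1, -1.3]
opening: 0.0144
grip_force: 58.4
```

```bash
python3 go.py .5061 .2136 .1725;  python3 -c "
from station import ctrl
import numpy as np
for i in range(4): o=ctrl.get_obs(); print(np.round(o['tool_pos'],4))"
```

```text
t 5.58 pos [ 0.6559 -0.1357  0.1705] theta 13.2 zaxis [ 3.e-04  8.e-04 -1.e+00] F [-0.7  0.1 -1.3] open 0.0144 grip 58.4 q [-0.32  0.2   1.56  0.    1.39 -0.55]
shift shares [ 7.486 -1.322 -0.036]
turn shares [ 0.004 -0.005 -0.009] shift if turned first [ 7.487 -1.312 -0.04 ]
[ 0.6559 -0.1357  0.1705]
[ 0.6559 -0.1357  0.1705]
[ 0.6559 -0.1357  0.1705]
[ 0.6559 -0.1357  0.1705]
```

Emit:
play_rows(
  series=[
    [0.0,[0.94,-0.164,0],[0,0,0]],
    [0.0,[0.94,-0.164,0],[0,0,0]],
    [0.0,[0.94,-0.164,0],[0,0,0]],
    [0.0,[0.94,-0.164,0],[0,0,0]],
    [0.0,[0.94,-0.164,0],[0,0,0]],
    [0.0,[0.94,-0.164,0],[0,0,0]],
    [0.0,[0.94,-0.164,0],[0,0,0]],
    [0.0,[0.92,-0.164,0],[0,0,0]],
  ],
)

```text
t: 6.58
tool_pos: [0.505, 0.2152, 0.169]
tool_rot: [-1.951, -2.461, 0.002]
contact_force: [-0.2, -0.1, -0.4]
opening: 0.0143
grip_force: 58.6
```

Emit:
play_rows(
  series=[
    [0.0,[0,0,0.9],[0,0,0]],
    [0.0,[0,0,0.6],[0,0,0]],
    [0.0,[0,0,0],[0,0,0]],
    [0.0,[0,0,0],[0,0,0]],
  ],
)

```text
t: 7.08
tool_pos: [0.5073, 0.2141, 0.0966]
tool_rot: [1.951, 2.461, 0.002]
contact_force: [1.1, -0.0, -0.6]
opening: 0.0148
grip_force: 58.6
```

```bash
python3 go.py .5061 .2136 .1
python3 - <<'E'
from station import imaging
import cv2,numpy as np
from h import proj
P=np.array([.5061,.2136,.045]); out=[]
for n in("scene","top"):
    c=imaging.get_image(n)["color"]; cv2.imwrite(f"pics/raw_{n}.png",c); u,v=proj(n,P).round().astype(int); print(n,u,v);c=c[v-30:v+30,u-30:u+30]
    out.append(cv2.resize(c,(390,390),interpolation=cv2.INTER_CUBIC))
cv2.imwrite("pics/hole.png",cv2.convertScaleAbs(np.hstack(out),alpha=1.8,beta=20))
E
```

```text
t 7.08 pos [0.5073 0.2141 0.0966] theta 13.18 zaxis [ 1.4e-03  4.0e-04 -1.0e+00] F [ 1.1 -0.  -0.6] open 0.0148 grip 58.6 q [ 0.26 -0.    1.9   0.    1.24  0.03]
shift shares [-0.005 -0.025 -0.069]
turn shares [ 0.011 -0.    -0.011] shift if turned first [-0.005 -0.025 -0.069]
scene 375 259
top 195 232
```

View pics/hole.png

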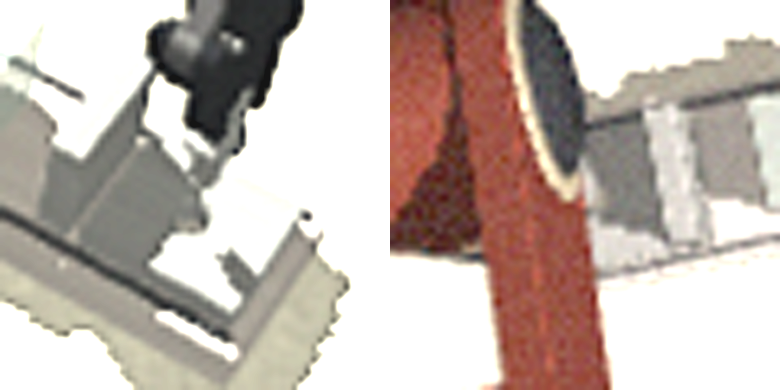

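Emit:
play_rows(
  series=[
    [0.0,[0,-0.02,0.2],[0.01,0,-0.01]],
    [0.0,[0,0,0.1],[0,0,0]],
    [0.0,[0,0,0.1],[0,0,0]],
    [0.0,[0,0,0.04],[0,0,0]],
    [0.0,[0,0,0.04],[0,0,0]],
    [0.0,[0,0,0.04],[0,0,0]],
  ],
)

```text
t: 7.92
tool_pos: [0.5062, 0.214, 0.0702]
tool_rot: [1.95, 2.463, 0.0]
contact_force: [-0.3, -0.0, -1.2]
opening: 0.0143
grip_force: 58.6
```

```bash
python3 go.py .5061 .2136 .047
```

```text
t 7.92 pos [0.5062 0.214  0.0702] theta 13.28 zaxis [ 2.e-04  1.e-04 -1.e+00] F [-0.3 -0.  -1.2] open 0.0143 grip 58.6 q [ 0.26  0.03  1.92 -0.    1.19  0.03]
shift shares [-0.007 -0.003  0.464]
turn shares [ 0.002 -0.     0.001] shift if turned first [-0.007 -0.003  0.464]
```

No contact force with the tip 5 mm below the foot's top, so it is entering the hole. I'll continue down.

Emit:
play_rows(
  series=[
    [0.0,[0,0,0.05],[0,0,0]],
    [0.0,[0,0,0.05],[0,0,0]],
    [0.0,[0,0,0.05],[0,0,0]],
    [0.0,[0,0,0.05],[0,0,0]],
    [0.0,[0,0,0.0],[0,0,0]],
  ],
)

```text
t: 8.55
tool_pos: [0.506, 0.2139, 0.06]
tool_rot: [-1.95, -2.463, 0.0]
contact_force: [0.8, 0.4, -0.2]
opening: 0.0141
grip_force: 58.5
```

Emit:
play_rows(
  series=[
    [0.0,[0,0,0.06],[0,0,0]],
    [0.0,[0,0,0.06],[0,0,0]],
    [0.0,[0,0,0.06],[0,0,0]],
    [0.0,[0,0,0.04],[0,0,0]],
    [0.0,[0,0,0.0],[0,0,0]],
  ],
)

```text
t: 9.18
tool_pos: [0.506, 0.2139, 0.049]
tool_rot: [-1.95, -2.463, 0.0]
contact_force: [0.6, 0.2, -0.8]
opening: 0.0144
grip_force: 58.5
```

Emit:
play_rows(
  series=[
    [0.0,[0,0,0.04],[0,0,0]],
    [0.0,[0,0,0.03],[0,0,0]],
    [0.0,[0,0,0.0],[0,0,0]],
  ],
)

```text
t: 9.55
tool_pos: [0.5063, 0.2141, 0.047]
tool_rot: [-1.95, -2.463, 0.0]
contact_force: [-3.0, -1.9, 7.0]
opening: 0.0145
grip_force: 59.4
```

Emit:
play_rows(
  series=[
    [0.0,[0,0,0.03],[0,0,0]],
    [0.0,[0,0,0.0],[0,0,0]],
  ],
)

```text
t: 9.8
tool_pos: [0.5064, 0.2141, 0.047]
tool_rot: [-1.949, -2.463, 0.001]
contact_force: [-8.1, -2.2, 14.4]
opening: 0.0144
grip_force: 60.2
```

Emit:
play_rows(
  series=[
    [0.45,[0,0,-0.03],[0,0,0]],
    [0.45,[0,0,0],[0,0,0]],
    [0.45,[0,0,0],[0,0,0]],
    [0.45,[0,0,-0.3],[0,0,0]],
    [0.7,[0,0,-0.9],[0,0,1]],
    [0.7,[0,0,-0.9],[0,0,1]],
    [0.7,[0,0,-0.5],[0,0,1]],
    [0.7,[0,0,0],[0,0,0.05]],
  ],
)

```text
t: 10.8
tool_pos: [0.5079, 0.2145, 0.1795]
tool_rot: [2.423, 1.995, 0.01]
contact_force: [0.2, -0.2, -0.3]
opening: 0.0598
grip_force: 0.0
```

```bash
python3 go.py .5056 -.2718 .12 -11.1
python3 - <<'E'
from station import imaging
import cv2,numpy as np
from h import proj
c=imaging.get_image("scene")["color"]; cv2.imwrite("pics/s2.png",c); u,v=proj("scene",np.array([.5150,.175,.06])).round().astype(int)
cv2.imwrite("pics/jig2.png",cv2.resize(c[v-35:v+40,u-50:u+50],None,fx=8,fy=8,interpolation=cv2.INTER_CUBIC)); print(u,v)
E
```

```text
t 10.8 pos [0.5079 0.2145 0.1795] theta -11.05 zaxis [ 0.0065  0.0017 -1.    ] F [ 0.2 -0.2 -0.3] open 0.0598 grip 0.0 q [ 0.26 -0.09  1.84 -0.    1.38  0.46]
shift shares [-9.557  1.811  1.173]
turn shares [ 0.043 -0.021  0.006] shift if turned first [-9.552  1.827  1.19 ]
362 248
```

View pics/jig2.png

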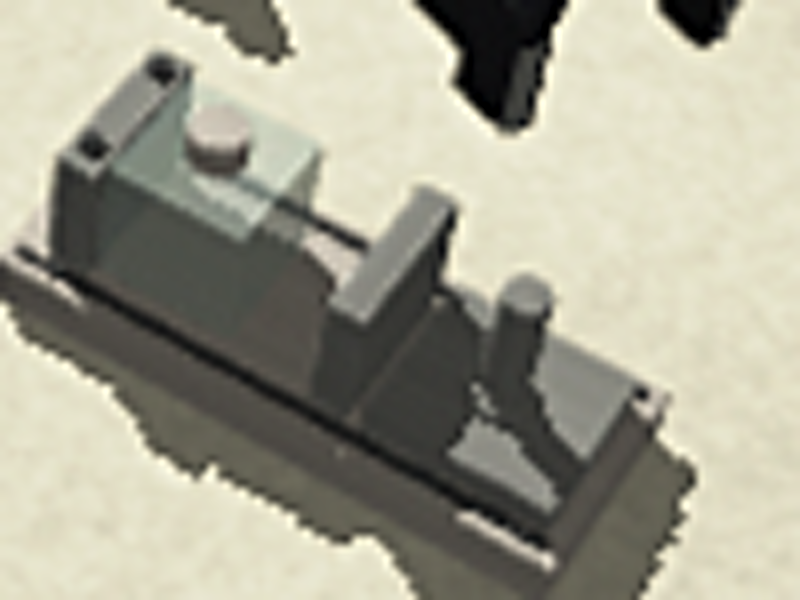

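The pin is home with its collar on the foot. The flacon's gap edge runs from (322,152) to (243,240) in the crop and the jaw's face edge from (417,187) to (333,298). I'll move to spacer a and refit the gap from these.

Emit:
play_rows(
  series=[
    [0.7,[-0.955,0.183,0],[0.04,-0.02,0]],
    [0.7,[-0.955,0.183,0],[0,0,0]],
    [0.7,[-0.955,0.183,0],[0,0,0]],
    [0.7,[-0.955,0.183,0],[0,0,0]],
    [0.7,[-0.955,0.183,0],[0,0,0]],
    [0.7,[-0.955,0.183,0],[0,0,0]],
    [0.7,[-0.955,0.183,0],[0,0,0]],
    [0.7,[-0.955,0.183,0],[0,0,0]],
  ],
)

```text
t: 11.85
tool_pos: [0.5028, -0.176, 0.1739]
tool_rot: [-2.42, -1.994, 0.011]
contact_force: [0.9, -1.2, 0.1]
opening: 0.0598
grip_force: 0.0
```

Emit:
play_rows(
  series=[
    [0.7,[-0.955,0.183,0],[0,0,0]],
    [0.7,[-0.955,0.183,0],[0,0,0]],
    [0.7,[0,0,0.6],[0,0,0]],
    [0.7,[0,0,0.6],[0,0,0]],
    [0.7,[0,0,0],[0,0,0]],
    [0.7,[0,0,0],[0,0,0]],
  ],
)

```text
t: 12.6
tool_pos: [0.5033, -0.2721, 0.1164]
tool_rot: [-2.423, -1.995, 0.009]
contact_force: [0.0, 0.1, 0.2]
opening: 0.06
grip_force: 0.0
```

```bash
python3 go.py .5056 -.2718 .068 -11.1
python3 - <<'E'
from h import *
np.set_printoptions(precision=4,suppress=True)
C=lambda x,y:(311.56+x/8,212.56+y/8)
jw=lambda a,b:(lambda p:(a*.03,p[3]+(.010 if b<0 else .024),.07)); fl=lambda a,b:(lambda p:(p[5]+a*.025,p[4]+.033+b*.025,.07))
o=[("scene",C(417,187),jw(-1,-1)),("scene",C(457,206),jw(-1,1)),("scene",C(333,299),jw(1,-1)),("scene",C(368,320),jw(1,1)),
("scene",C(322,152),fl(-1,1)),("scene",C(243,241),fl(1,1)),("scene",C(110,162),fl(1,-1)),("scene",C(217,118),lambda p:(p[5],p[4]+.033,.084)),
("scene",C(525,292),(0,.06,.11)),
("top",T(110,202),jw(1,1)),("top",T(128,200),jw(1,-1)),("top",T(127,285),jw(-1,1)),("top",T(146,283),jw(-1,-1)),
("top",T(207,222),lambda p:(p[5],p[4]+.033,.084)),("top",T(177,206),fl(1,1)),("top",T(187,262),fl(-1,1)),("top",(181.5,222.2),(.04,.1,.02)),("top",(186.1,248.3),(-.04,.1,.02)),("top",(196.1,232.5),lambda p:(0,.06+p[3],.032))]
p,r=fit(o,[.55,.15,.2,0,-.075,0]);print("jig",p,"gap",(.010+p[3])-(p[4]+.058));print(r.round(1).tolist())
c,s=np.cos(p[2]),np.sin(p[2]);R=np.array([[c,-s],[s,c]])
print("hole",p[:2]+R@[0,.06+p[3]],"face",p[:2]+R@[0,.01+p[3]],"flacface",p[:2]+R@[p[5],p[4]+.058])
E
```

```text
t 12.6 pos [ 0.5033 -0.2721  0.1164] theta -11.07 zaxis [-0.0065 -0.0013 -1.    ] F [0.  0.1 0.2] open 0.06 grip 0.0 q [-0.62  0.03  1.83 -0.01  1.28 -0.43]
shift shares [0.018 0.05  0.967]
turn shares [-0.044  0.018  0.004] shift if turned first [0.016 0.044 0.968]
jig [ 0.5197  0.1542  0.2242  0.0009 -0.08   -0.0013] gap 0.032882572792047614
[[0.8, -0.3], [0.8, -0.1], [-1.0, 1.0], [-0.3, 1.2], [0.4, -1.1], [-0.1, 0.1], [-0.6, 0.6], [0.3, 1.0], [2.0, -6.7], [0.5, 0.7], [0.6, 0.3], [-0.1, -0.5], [-0.3, -1.0], [1.3, 0.6], [-0.5, -1.5], [0.1, 0.9], [0.2, -0.3], [0.3, 0.1], [0.1, -0.3]]
hole [0.5062 0.2135] face [0.5173 0.1648] flacface [0.5233 0.1324]
```

The gap comes out at 31 to 33 mm, so two spacers are needed. Descending on spacer a.

Emit:
play_rows(
  force=40,
  series=[
    [0.7,[0.015,0.045,0.4],[-0.04,0.02,0]],
    [0.7,[0,0,0.4],[0,0,0]],
    [0.7,[0,0,0.17],[0,0,0]],
    [0.7,[0,0,0],[0,0,0]],
    [0,[0,0,0],[0,0,0]],
    [0,[0,0,0],[0,0,0]],
    [0,[0,0,0],[0,0,0]],
    [0,[0,0,0],[0,0,0]],
  ],
)

```text
t: 13.6
tool_pos: [0.5063, -0.2725, 0.069]
tool_rot: [2.425, 1.994, 0.001]
contact_force: [0.5, -0.4, 3.2]
opening: 0.0372
grip_force: 40.4
```

```bash
python3 go.py .5056 -.2718 .068 -11.1
```

```text
t 13.6 pos [ 0.5063 -0.2725  0.069 ] theta -11.12 zaxis [ 0.0017 -0.0011 -1.    ] F [ 0.5 -0.4  3.2] open 0.0372 grip 40.4 q [-0.62  0.09  1.86  0.    1.19 -0.43]
shift shares [ 0.012 -0.017  0.019]
turn shares [ 0.014  0.006 -0.003] shift if turned first [ 0.012 -0.017  0.019]
```

Emit:
play_rows(
  series=[
    [0,[0,0,-0.4],[0,0,0]],
    [0,[0,0,-0.7],[0,0,0]],
    [0,[0,0,-0.8],[0,0,0]],
    [0,[0,0,-0.5],[0,0,-1]],
    [0,[0,0,0],[0,0,-1]],
    [0,[0,0,0],[0,0,-1]],
    [0,[0,0,0],[0,0,-0.02]],
    [0,[0,0,0],[0,0,0]],
  ],
)

```text
t: 14.6
tool_pos: [0.5053, -0.2719, 0.1874]
tool_rot: [-1.957, -2.457, 0.0]
contact_force: [0.7, 0.4, -1.1]
opening: 0.0373
grip_force: 43.6
```

```bash
python3 go.py .5222 .1404 .188 13.0
```

```text
t 14.6 pos [ 0.5053 -0.2719  0.1874] theta 12.93 zaxis [-9.e-04  6.e-04 -1.e+00] F [ 0.7  0.4 -1.1] open 0.0373 grip 43.6 q [-0.62 -0.04  1.78 -0.    1.4  -0.85]
shift shares [ 7.960e+00  2.175e+00 -7.000e-03]
turn shares [-0.005 -0.006 -0.009] shift if turned first [ 7.958  2.185 -0.011]
```

Emit:
play_rows(
  series=[
    [0,[0.99,0.272,0],[0,0,0]],
    [0,[0.99,0.272,0],[0,0,0]],
    [0,[0.99,0.272,0],[0,0,0]],
    [0,[0.99,0.272,0],[0,0,0]],
    [0,[0.99,0.272,0],[0,0,0]],
    [0,[0.99,0.272,0],[0,0,0]],
    [0,[0.99,0.272,0],[0,0,0]],
    [0,[0.99,0.272,0],[0,0,0]],
  ],
)

```text
t: 15.6
tool_pos: [0.522, 0.1399, 0.1879]
tool_rot: [1.957, 2.458, -0.0]
contact_force: [1.1, -1.4, -0.7]
opening: 0.0374
grip_force: 43.6
```

Emit:
play_rows(
  series=[
    [0,[0.03,0,0.4],[0,0,0]],
    [0,[0,0,0.2],[0,0,0]],
    [0,[0,0,0],[0,0,0]],
    [0,[0,0,0],[0,0,0]],
  ],
)

```text
t: 16.1
tool_pos: [0.5222, 0.1386, 0.1581]
tool_rot: [1.957, 2.457, 0.0]
contact_force: [0.3, -0.3, -0.9]
opening: 0.0371
grip_force: 43.6
```

```bash
cat > look.py <<'E'
import sys
from station import imaging
import cv2,numpy as np
from h import proj
c=imaging.get_image("scene")["color"]; u,v=proj("scene",np.array([.5210,.15,.09])).round().astype(int); u0,v0=u-40,v-36
cv2.imwrite(sys.argv[1],cv2.resize(c[v0:v0+70,u0:u0+80],None,fx=8,fy=8,interpolation=cv2.INTER_CUBIC)); print("origin",u0,v0)
E
python3 go.py .5222 .1404 .158 13.0; python3 look.py pics/a1.png
```

```text
t 16.1 pos [0.5222 0.1386 0.1581] theta 12.92 zaxis [ 2.e-04 -1.e-04 -1.e+00] F [ 0.3 -0.3 -0.9] open 0.0371 grip 43.6 q [ 0.12 -0.09  1.88 -0.    1.35 -0.1 ]
shift shares [0.034 0.008 0.003]
turn shares [ 0.001  0.001 -0.01 ] shift if turned first [0.034 0.008 0.003]
origin 314 199
```

View pics/a1.png

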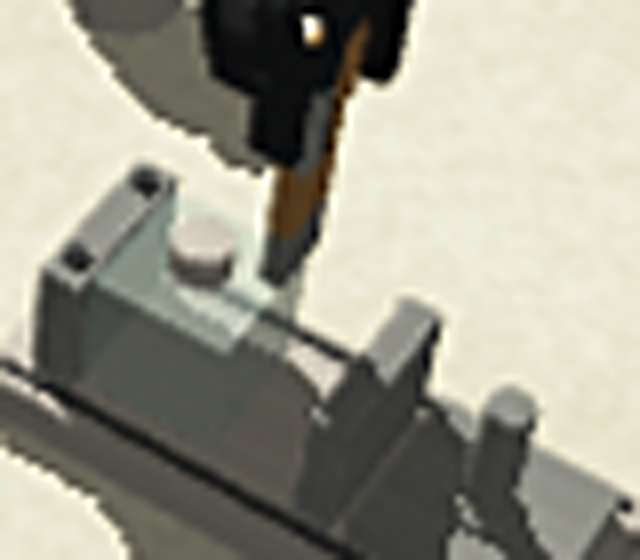

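The hanging spacer's foot shows corners at (262,273), (277,285) and (318,240) in the crop, with the flacon's gap edge at (312,265)–(236,352). I'll compare these with the prediction.

Run:
```python
from h import *
th=np.radians(13)
for nm,x,y in(("+x-y",.012,-.004),("+x+y",.012,.004),("-x+y",-.012,.004)):
    c,s=np.cos(th),np.sin(th); P=np.array([.5222+c*x-s*y,.1386+s*x+c*y,.0911]); print(nm,((proj("scene",P)-[313.56,198.56])*8).round())
f=np.array([.5238,.1336])
for x in(-.025,.025):
    P=np.array([f[0]+c*x,f[1]+s*x,.07]); print("flacon edge",((proj("scene",P)-[313.56,198.56])*8).round())
j=np.array([.5174,.1649])
for x in(-.03,.03):
    P=np.array([j[0]+c*x,j[1]+s*x,.07]); print("jaw edge",((proj("scene",P)-[313.56,198.56])*8).round())
```

```text
+x-y [261. 288.]
+x+y [284. 300.]
-x+y [324. 252.]
flacon edge [311. 258.]
flacon edge [228. 357.]
jaw edge [407. 297.]
jaw edge [309. 419.]
```

```bash
python3 go.py .5213 .1443 .09 13.0
```

```text
t 16.15 pos [0.5224 0.1388 0.1585] theta 12.93 zaxis [ 9.e-04  0.e+00 -1.e+00] F [ 0.1 -0.6 -0.7] open 0.0373 grip 43.6 q [ 0.12 -0.09  1.88 -0.    1.35 -0.1 ]
shift shares [1.12e-01 1.00e-03 1.37e+00]
turn shares [ 0.007  0.001 -0.008] shift if turned first [0.112 0.003 1.37 ]
```

Emit:
play_rows(
  series=[
    [0,[0.112,0,0.2],[0,0,0]],
    [0,[0,0,0.15],[0,0,0]],
    [0,[0,0,0.1],[0,0,0]],
    [0,[0,0,0.1],[0,0,0]],
    [0,[0,0,0.1],[0,0,0]],
    [0,[0,0,0],[0,0,0]],
  ],
)

```text
t: 16.9
tool_pos: [0.5203, 0.1451, 0.1249]
tool_rot: [-1.955, -2.459, 0.001]
contact_force: [0.9, 0.1, -0.4]
opening: 0.0375
grip_force: 43.6
```

Emit:
play_rows(
  series=[
    [0,[0,0,0.15],[0,0,0]],
    [0,[0,0,0.15],[0,0,0]],
    [0,[0,0,0.12],[0,0,0]],
    [0,[0,0,0.1],[0,0,0]],
    [0,[0,0,0.1],[0,0,0]],
    [0,[0,0,0],[0,0,0]],
  ],
)

```text
t: 17.65
tool_pos: [0.5203, 0.1451, 0.0939]
tool_rot: [-1.954, -2.459, 0.001]
contact_force: [-0.6, 0.2, -0.9]
opening: 0.037
grip_force: 43.6
```

Emit:
play_rows(
  series=[
    [0,[0,0,0.04],[0,0,0]],
    [0,[-0.04,0,0],[0,0,0]],
    [0,[-0.02,0,0],[0,0,0]],
    [0,[-0.02,0,0],[0,0,0]],
    [0,[0,0,0],[0,0,0]],
  ],
)

```text
t: 18.27
tool_pos: [0.5216, 0.1412, 0.0925]
tool_rot: [1.955, 2.459, 0.0]
contact_force: [0.4, 0.3, -0.2]
opening: 0.037
grip_force: 43.6
```

Emit:
play_rows(
  series=[
    [0,[-0.02,0,0],[0,0,0]],
    [0,[-0.02,0,0],[0,0,0]],
    [0,[0,0,0],[0,0,0]],
  ],
)

```text
t: 18.65
tool_pos: [0.522, 0.1394, 0.0924]
tool_rot: [-1.955, -2.459, -0.0]
contact_force: [0.8, -0.3, -0.8]
opening: 0.0372
grip_force: 43.6
```

Emit:
play_rows(
  series=[
    [0,[-0.02,0,0],[0,0,0]],
    [0,[0,0,0],[0,0,0]],
  ],
)

```text
t: 18.9
tool_pos: [0.5221, 0.139, 0.0925]
tool_rot: [-1.954, -2.458, -0.001]
contact_force: [-0.0, 3.7, -0.5]
opening: 0.0371
grip_force: 43.6
```

Emit:
play_rows(
  series=[
    [0,[-0.02,0,0],[0,0,0]],
    [0,[0,0,0],[0,0,0]],
  ],
)

```text
t: 19.15
tool_pos: [0.5222, 0.1387, 0.0926]
tool_rot: [-1.954, -2.457, -0.003]
contact_force: [-1.6, 7.0, 1.4]
opening: 0.0372
grip_force: 43.7
```

Emit:
play_rows(
  series=[
    [0,[0.025,0,0.04],[0,0,0]],
    [0,[0,0,0.04],[0,0,0]],
    [0,[0,0,0.02],[0,0,0]],
    [0,[0,0,0.02],[0,0,0]],
    [0,[0,0,0],[0,0,0]],
  ],
)

```text
t: 19.77
tool_pos: [0.5224, 0.139, 0.087]
tool_rot: [-1.955, -2.459, -0.001]
contact_force: [-2.1, 5.3, 3.4]
opening: 0.0373
grip_force: 44.1
```

Emit:
play_rows(
  series=[
    [0,[0.015,0,0],[0,0,0]],
    [0.7,[0,0,0],[0,0,0]],
    [0.7,[0,0,0],[0,0,0]],
    [0.7,[0,0,0],[0,0,0]],
    [0.7,[0,0,-0.3],[0,0,0]],
    [0.7,[0,0,-0.7],[0,0,0]],
    [0.75,[0,0,-0.9],[0,0,1]],
    [0.75,[0,0,0],[0,0,1]],
  ],
)

```text
t: 20.78
tool_pos: [0.5252, 0.1397, 0.1881]
tool_rot: [2.278, 2.154, 0.013]
contact_force: [0.9, 0.4, 0.3]
opening: 0.0639
grip_force: 0.0
```

Emit:
play_rows(
  series=[
    [0.75,[0,0,0],[0,0,1]],
    [0.75,[0,0,0],[0,0,0.02]],
    [0.75,[0,0,0],[0,0,0]],
  ],
)

```text
t: 21.15
tool_pos: [0.5221, 0.1393, 0.1819]
tool_rot: [2.424, 1.998, 0.001]
contact_force: [-0.3, -0.6, -0.5]
opening: 0.0643
grip_force: 0.0
```

```bash
python3 go.py .5180 -.2120 .182 -11.1
```

```text
t 21.15 pos [0.5221 0.1393 0.1819] theta -11.01 zaxis [ 5.e-04 -1.e-04 -1.e+00] F [-0.3 -0.6 -0.5] open 0.0643 grip 0.0 q [ 0.12 -0.11  1.86 -0.    1.4   0.32]
shift shares [-6.913e+00  1.262e+00 -2.000e-03]
turn shares [ 0.003 -0.     0.011] shift if turned first [-6.911e+00  1.272e+00 -2.000e-03]
```

Emit:
play_rows(
  series=[
    [0.82,[-0.987,0.18,0],[0,0,0]],
    [0.82,[-0.987,0.18,0],[0,0,0]],
    [0.82,[-0.987,0.18,0],[0,0,0]],
    [0.82,[-0.987,0.18,0],[0,0,0]],
    [0.82,[-0.987,0.18,0],[0,0,0]],
    [0.82,[-0.987,0.18,0],[0,0,0]],
    [0.82,[-0.987,0.18,0],[0,0,0]],
    [0.82,[0,0,0.6],[0,0,0]],
  ],
)

```text
t: 22.15
tool_pos: [0.5188, -0.2161, 0.1544]
tool_rot: [2.424, 1.988, 0.003]
contact_force: [0.6, 0.7, -0.0]
opening: 0.0698
grip_force: 0.0
```

Emit:
play_rows(
  series=[
    [0.82,[0,0,0.5],[0,0,0]],
    [0.82,[0,0,0],[0,0,0]],
    [0.82,[0,0,0],[0,0,0]],
  ],
)

```text
t: 22.52
tool_pos: [0.5177, -0.212, 0.1275]
tool_rot: [2.425, 1.996, 0.001]
contact_force: [0.3, -0.1, 1.1]
opening: 0.0696
grip_force: 0.0
```

```bash
python3 go.py .5177 -.2118 .069 -11.1
```

```text
t 22.52 pos [ 0.5177 -0.212   0.1275] theta -11.08 zaxis [ 1.1e-03 -7.0e-04 -1.0e+00] F [ 0.3 -0.1  1.1] open 0.0696 grip 0.0 q [-0.52 -0.02  1.86 -0.    1.3  -0.33]
shift shares [ 0.004 -0.003  1.17 ]
turn shares [0.009 0.003 0.003] shift if turned first [ 3.00e-03 -1.00e-03  1.17e+00]
```

Emit:
play_rows(
  series=[
    [0.82,[0,0,0.6],[0,0,0]],
    [0.82,[0,0,0.4],[0,0,0]],
    [0.82,[0,0,0.15],[0,0,0]],
    [0.82,[0,0,0],[0,0,0]],
    [0,[0,0,0],[0,0,0]],
    [0,[0,0,0],[0,0,0]],
    [0,[0,0,0],[0,0,0]],
    [0,[0,0,0],[0,0,0]],
  ],
)

```text
t: 23.52
tool_pos: [0.5181, -0.2123, 0.0703]
tool_rot: [2.425, 1.994, 0.001]
contact_force: [-0.1, -0.2, 5.8]
opening: 0.0492
grip_force: 41.7
```

```bash
python3 go.py .5177 -.2118 .069 -11.1
```

```text
t 23.52 pos [ 0.5181 -0.2123  0.0703] theta -11.12 zaxis [ 0.0021 -0.0012 -1.    ] F [-0.1 -0.2  5.8] open 0.0492 grip 41.7 q [-0.52  0.05  1.9   0.    1.19 -0.33]
shift shares [ 0.008 -0.01   0.026]
turn shares [ 0.017  0.005 -0.003] shift if turned first [ 0.008 -0.01   0.026]
```

Emit:
play_rows(
  series=[
    [0,[0,0,-0.4],[0,0,0]],
    [0,[0,0,-0.7],[0,0,0]],
    [0,[0,0,-0.9],[0,0,0]],
    [0,[0,0,-0.9],[0,0,-1]],
    [0,[0,0,0],[0,0,-1]],
    [0,[0,0,0],[0,0,-1]],
    [0,[0,0,0],[0,0,-0.02]],
    [0,[0,0,0],[0,0,0]],
  ],
)

```text
t: 24.52
tool_pos: [0.5168, -0.2116, 0.2133]
tool_rot: [-1.957, -2.456, 0.0]
contact_force: [0.3, 0.0, 0.1]
opening: 0.0493
grip_force: 45.5
```

```bash
python3 go.py .5192 .1512 .215 13.0
```

```text
t 24.52 pos [ 0.5168 -0.2116  0.2133] theta 12.92 zaxis [-1.1e-03  6.0e-04 -1.0e+00] F [0.3 0.  0.1] open 0.0493 grip 45.5 q [-0.52 -0.09  1.79 -0.    1.45 -0.75]
shift shares [ 7.062  1.67  -0.029]
turn shares [-0.007 -0.006 -0.01 ] shift if turned first [ 7.059  1.679 -0.033]
```

Emit:
play_rows(
  series=[
    [0,[0.99,0.24,0],[0,0,0]],
    [0,[0.99,0.24,0],[0,0,0]],
    [0,[0.99,0.24,0],[0,0,0]],
    [0,[0.99,0.24,0],[0,0,0]],
    [0,[0.99,0.24,0],[0,0,0]],
    [0,[0.99,0.24,0],[0,0,0]],
    [0,[0.99,0.23,0],[0,0,0]],
    [0,[0.13,0,0],[0,0,0]],
  ],
)

```text
t: 25.52
tool_pos: [0.5183, 0.1535, 0.2136]
tool_rot: [-1.951, -2.461, 0.0]
contact_force: [-0.3, -0.1, -0.6]
opening: 0.0491
grip_force: 45.5
```

Emit:
play_rows(
  series=[
    [0,[0,0,0],[0,0,0]],
    [0,[0,0,0],[0,0,0]],
  ],
)

```text
t: 25.78
tool_pos: [0.519, 0.1498, 0.2138]
tool_rot: [1.957, 2.457, -0.001]
contact_force: [0.3, -0.7, -0.6]
opening: 0.0494
grip_force: 45.5
```

```bash
python3 go.py .5192 .1512 .095 13.0; python3 look.py pics/b1.png
```

```text
t 25.77 pos [0.519  0.1498 0.2138] theta 12.93 zaxis [-2.e-04 -4.e-04 -1.e+00] F [ 0.3 -0.7 -0.6] open 0.0494 grip 45.5 q [ 0.14 -0.14  1.83 -0.    1.45 -0.08]
shift shares [0.026 0.011 2.375]
turn shares [-0.002  0.003 -0.008] shift if turned first [0.025 0.01  2.375]
origin 314 199
```

View pics/b1.png

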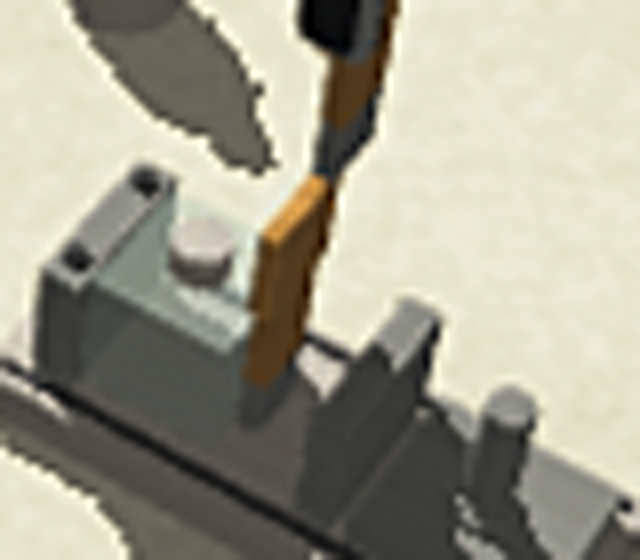

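Spacer a stands upright against the flacon, spanning (262,240) to (262,400) in the crop. Spacer b hangs over the free part of the gap. Lowering it.

Emit:
play_rows(
  series=[
    [0,[0.03,0.01,0.3],[0,0,0]],
    [0,[0,0,0.3],[0,0,0]],
    [0,[0,0,0.2],[0,0,0]],
    [0,[0,0,0.2],[0,0,0]],
    [0,[0,0,0],[0,0,0]],
  ],
)

```text
t: 26.45
tool_pos: [0.5183, 0.1524, 0.1626]
tool_rot: [-1.954, -2.458, 0.003]
contact_force: [-0.2, 0.1, -0.6]
opening: 0.0493
grip_force: 45.5
```

Emit:
play_rows(
  series=[
    [0,[0,0,0.3],[0,0,0]],
    [0,[0,0,0.3],[0,0,0]],
    [0,[0,0,0.3],[0,0,0]],
    [0,[0,0,0.3],[0,0,0]],
    [0,[0,0,0],[0,0,0]],
  ],
)

```text
t: 27.08
tool_pos: [0.5177, 0.1523, 0.1017]
tool_rot: [-1.953, -2.457, 0.004]
contact_force: [0.2, -0.6, -0.9]
opening: 0.0488
grip_force: 45.5
```

Emit:
play_rows(
  series=[
    [0,[0,0,0.1],[0,0,0]],
    [0,[0,0,0.09],[0,0,0]],
    [0,[-0.04,0,0],[0,0,0]],
    [0,[-0.04,0,0],[0,0,0]],
    [0,[0,0,0],[0,0,0]],
  ],
)

```text
t: 27.7
tool_pos: [0.5202, 0.1485, 0.0948]
tool_rot: [1.955, 2.459, 0.001]
contact_force: [-0.4, 0.6, -0.7]
opening: 0.0492
grip_force: 45.5
```

Emit:
play_rows(
  series=[
    [0,[-0.02,0,0],[0,0,0]],
    [0,[0,0,0],[0,0,0]],
  ],
)

```text
t: 27.95
tool_pos: [0.5203, 0.1482, 0.0948]
tool_rot: [-1.955, -2.459, -0.002]
contact_force: [-0.0, 2.9, 1.6]
opening: 0.0495
grip_force: 45.5
```

Emit:
play_rows(
  series=[
    [0,[0.02,0,0.04],[0,0,0]],
    [0,[0,0,0.04],[0,0,0]],
    [0,[0,0,0],[0,0,0]],
  ],
)

```text
t: 28.32
tool_pos: [0.5197, 0.1484, 0.0899]
tool_rot: [-1.955, -2.459, 0.001]
contact_force: [-0.3, -0.0, -1.5]
opening: 0.0487
grip_force: 45.5
```

Emit:
play_rows(
  series=[
    [0,[0,0,0.03],[0,0,0]],
    [0,[0,0,0.02],[0,0,0]],
    [0,[0,0,0],[0,0,0]],
  ],
)

```text
t: 28.7
tool_pos: [0.52, 0.1485, 0.0884]
tool_rot: [1.955, 2.459, -0.001]
contact_force: [-2.1, -1.1, 3.0]
opening: 0.0488
grip_force: 45.9
```

Emit:
play_rows(
  series=[
    [0,[-0.02,0,-0.01],[0,0,0]],
    [0,[0,0,0],[0,0,0]],
  ],
)

```text
t: 28.95
tool_pos: [0.5201, 0.1482, 0.0884]
tool_rot: [-1.955, -2.458, -0.001]
contact_force: [-1.9, 3.3, 1.1]
opening: 0.0487
grip_force: 45.6
```

Emit:
play_rows(
  series=[
    [0,[0.015,0,0],[0,0,0]],
    [0.85,[0,0,0],[0,0,0]],
    [0.85,[0,0,0],[0,0,0]],
    [0.85,[0,0,0],[0,0,0]],
    [0.85,[0,0,-0.3],[0,0,0]],
    [0.85,[0,0,-0.7],[0,0,0]],
    [1,[0,0,-0.9],[0,0,1]],
    [1,[0,0,0],[0,0,1]],
  ],
)

```text
t: 29.95
tool_pos: [0.5232, 0.1488, 0.1902]
tool_rot: [2.278, 2.154, 0.014]
contact_force: [-0.0, -0.5, -0.3]
opening: 0.0854
grip_force: 0.0
```

Emit:
play_rows(
  series=[
    [1,[0,0,0],[0,0,1]],
    [1,[0,0,0],[0,0,0.02]],
    [1,[0,0,0],[0,0,0]],
  ],
)

```text
t: 30.32
tool_pos: [0.5201, 0.1484, 0.1839]
tool_rot: [2.424, 1.998, 0.001]
contact_force: [-0.1, -0.2, 0.4]
opening: 0.0856
grip_force: 0.0
```

```bash
python3 go.py .5308 -.1421 .182 -11.1
```

```text
t 30.32 pos [0.5201 0.1484 0.1839] theta -11.02 zaxis [ 5.e-04 -0.e+00 -1.e+00] F [-0.1 -0.2  0.4] open 0.0856 grip 0.0 q [ 0.14 -0.12  1.86 -0.    1.4   0.33]
shift shares [-5.662  1.32   0.038]
turn shares [ 0.004 -0.001  0.01 ] shift if turned first [-5.66   1.328  0.038]
```

Emit:
play_rows(
  series=[
    [1,[-0.943,0.221,0],[0,0,0]],
    [1,[-0.943,0.221,0],[0,0,0]],
    [1,[-0.943,0.221,0],[0,0,0]],
    [1,[-0.943,0.221,0],[0,0,0]],
    [1,[-0.943,0.221,0],[0,0,0]],
    [1,[-0.943,0.221,0],[0,0,0]],
    [1,[0,0,0.6],[0,0,0]],
    [1,[0,0,0.4],[0,0,0]],
  ],
)

```text
t: 31.32
tool_pos: [0.5299, -0.1423, 0.132]
tool_rot: [-2.425, -1.995, 0.001]
contact_force: [0.3, 0.1, 0.2]
opening: 0.0853
grip_force: 0.0
```

Emit:
play_rows(
  series=[
    [1,[0,0,0],[0,0,0]],
    [1,[0,0,0],[0,0,0]],
  ],
)

```text
t: 31.58
tool_pos: [0.5309, -0.1415, 0.1341]
tool_rot: [2.424, 1.997, 0.001]
contact_force: [-0.1, -0.3, 0.8]
opening: 0.0855
grip_force: 0.0
```

```bash
python3 go.py .5308 -.1421 .069 -11.1
```

```text
t 31.57 pos [ 0.5309 -0.1415  0.1341] theta -11.05 zaxis [ 7.e-04 -3.e-04 -1.e+00] F [-0.1 -0.3  0.8] open 0.0855 grip 0.0 q [-0.4  -0.05  1.88 -0.    1.31 -0.2 ]
shift shares [-1.200e-02 -1.000e-03  1.302e+00]
turn shares [0.005 0.001 0.007] shift if turned first [-0.012  0.     1.302]
```

Wedge needs a firm grip, since it will be pushed down. I'll use 90 N.

Emit:
play_rows(
  force=90,
  series=[
    [1,[-0.01,0,0.6],[0,0,0]],
    [1,[0,0,0.5],[0,0,0]],
    [1,[0,0,0.2],[0,0,0]],
    [1,[0,0,0],[0,0,0]],
    [0,[0,0,0],[0,0,0]],
    [0,[0,0,0],[0,0,0]],
    [0,[0,0,0],[0,0,0]],
    [0,[0,0,0],[0,0,0]],
  ],
)

```text
t: 32.58
tool_pos: [0.5319, -0.1431, 0.0706]
tool_rot: [2.424, 1.994, 0.003]
contact_force: [1.1, 0.3, 6.0]
opening: 0.061
grip_force: 98.5
```

```bash
python3 go.py .5308 -.1421 .069 -11.1
```

```text
t 32.58 pos [ 0.5319 -0.1431  0.0706] theta -11.12 zaxis [ 0.0036 -0.0014 -1.    ] F [1.1 0.3 6. ] open 0.061 grip 98.5 q [-0.4   0.03  1.92  0.    1.19 -0.2 ]
shift shares [ 0.015 -0.026  0.032]
turn shares [ 0.027  0.005 -0.003] shift if turned first [ 0.015 -0.026  0.032]
```

Emit:
play_rows(
  series=[
    [0,[0,0,-0.4],[0,0,0]],
    [0,[0,0,-0.7],[0,0,0]],
    [0,[0,0,-0.9],[0,0,0]],
    [0,[0,0,-0.9],[0,0,-1]],
    [0,[0,0,0],[0,0,-1]],
    [0,[0,0,0],[0,0,-1]],
    [0,[0,0,0],[0,0,-0.02]],
    [0,[0,0,0],[0,0,0]],
  ],
)

```text
t: 33.58
tool_pos: [0.5301, -0.1423, 0.2132]
tool_rot: [-1.957, -2.457, 0.0]
contact_force: [0.1, -0.1, -0.7]
opening: 0.0606
grip_force: 101.3
```

```bash
python3 go.py .5151 .1688 .215 13.0
python3 - <<'E'
from station import imaging, ctrl
import cv2,numpy as np
from h import proj
p=np.array(ctrl.get_obs()["tool_pos"]); d=np.array([-.226,.974])
c=imaging.get_image("scene")["color"]; hsv=cv2.cvtColor(c,cv2.COLOR_BGR2HSV)
m=cv2.inRange(hsv,(8,110,30),(25,255,255))
for s in(-1,1):
    u=proj("scene",np.array([*(p[:2]+d*s*.0124),p[2]-.0686])); print("tip if",s,u.round(1))
u,v=proj("scene",p).astype(int); print("tcp",u,v)
for r in range(v-20,v+40,2):
    k=np.where(m[r,u-40:u+40])[0]; print(r,(k.min()+u-40,k.max()+u-40,len(k)) if len(k) else None)
E
```

```text
t 33.58 pos [ 0.5301 -0.1423  0.2132] theta 12.93 zaxis [-7.e-04  3.e-04 -1.e+00] F [ 0.1 -0.1 -0.7] open 0.0606 grip 101.3 q [-0.4  -0.12  1.81 -0.    1.45 -0.62]
shift shares [ 6.132  1.1   -0.034]
turn shares [-0.004 -0.003 -0.009] shift if turned first [ 6.131  1.108 -0.036]
tip if -1 [271.4 159.2]
tip if 1 [278.6 162.6]
tcp 274 140
120 None
122 None
124 (np.int64(275), np.int64(281), 7)
126 (np.int64(271), np.int64(284), 14)
128 (np.int64(271), np.int64(285), 15)
130 (np.int64(270), np.int64(285), 16)
132 (np.int64(270), np.int64(303), 30)
134 (np.int64(270), np.int64(303), 30)
136 (np.int64(270), np.int64(303), 31)
138 (np.int64(271), np.int64(303), 33)
140 (np.int64(271), np.int64(304), 34)
142 (np.int64(271), np.int64(304), 34)
144 (np.int64(271), np.int64(305), 35)
146 (np.int64(266), np.int64(304), 38)
148 (np.int64(267), np.int64(305), 22)
150 (np.int64(268), np.int64(304), 12)
152 (np.int64(269), np.int64(304), 11)
154 (np.int64(269), np.int64(275), 7)
156 (np.int64(269), np.int64(274), 6)
158 (np.int64(269), np.int64(271), 3)
160 (np.int64(269), np.int64(269), 1)
162 None
164 None
166 None
168 None
170 None
172 None
174 None
176 None
178 None
```

The blade tip appears at about (270,160). That matches the prediction for the vertical face toward the flacon, so I'll carry it over.

Emit:
play_rows(
  series=[
    [0,[0.9,0.158,0],[0,0,0]],
    [0,[0.9,0.158,0],[0,0,0]],
    [0,[0.9,0.158,0],[0,0,0]],
    [0,[0.9,0.158,0],[0,0,0]],
    [0,[0.9,0.158,0],[0,0,0]],
    [0,[0.9,0.158,0],[0,0,0]],
    [0,[0.73,0.158,0],[0,0,0]],
    [0,[0,0,0],[0,0,0]],
  ],
)

```text
t: 34.62
tool_pos: [0.5147, 0.1706, 0.2133]
tool_rot: [-1.951, -2.462, 0.0]
contact_force: [0.7, 0.2, -0.6]
opening: 0.0604
grip_force: 101.3
```

Emit:
play_rows(
  series=[
    [0,[0,0,0],[0,0,0]],
    [0,[0,0,0],[0,0,0]],
  ],
)

```text
t: 34.88
tool_pos: [0.5152, 0.1676, 0.2133]
tool_rot: [1.957, 2.458, -0.001]
contact_force: [0.3, -0.6, -1.0]
opening: 0.0607
grip_force: 101.3
```

```bash
python3 go.py .5151 .1688 .145 13.0
python3 - <<'E'
from station import imaging, ctrl
import cv2,numpy as np
from h import proj
p=np.array(ctrl.get_obs()["tool_pos"]); d=np.array([-.226,.974]); e=np.array([.974,.226])
c=imaging.get_image("scene")["color"]; hsv=cv2.cvtColor(c,cv2.COLOR_BGR2HSV)
m=cv2.inRange(hsv,(8,110,30),(25,255,255))
print("tip pred",proj("scene",np.array([*(p[:2]-d*.0116),p[2]-.0686])).round(1))
o=np.array([.522,.139])
for nm,y,x in(("A",.0,.019),("B",.0085,.025)):
    for sx in(-1,1):
        for t in(-.004,.004): print(nm,"head top corner x",sx,"y",t,proj("scene",np.array([*(o+d*(y+t)+e*sx*x),.12])).round(1))
for r in range(195,262,2):
    k=np.where(m[r,325:400])[0]+325; print(r,[(int(g[0]),int(g[-1])) for g in np.split(k,np.where(np.diff(k)>1)[0]+1) if len(g)])
E
```

```text
t 34.88 pos [0.5152 0.1676 0.2133] theta 12.94 zaxis [-2.e-04 -3.e-04 -1.e+00] F [ 0.3 -0.6 -1. ] open 0.0607 grip 101.3 q [ 0.18 -0.13  1.83 -0.    1.45 -0.05]
shift shares [0.024 0.003 1.367]
turn shares [-0.002  0.002 -0.008] shift if turned first [0.024 0.003 1.367]
tip pred [359.7 220.9]
A head top corner x -1 y -0.004 [354.3 219. ]
A head top corner x -1 y 0.004 [357.2 220.5]
A head top corner x 1 y -0.004 [346.2 228.6]
A head top corner x 1 y 0.004 [349.1 230.1]
B head top corner x -1 y -0.004 [358.6 219.1]
B head top corner x -1 y 0.004 [361.5 220.6]
B head top corner x 1 y -0.004 [348.  231.8]
B head top corner x 1 y 0.004 [350.9 233.3]
195 [(371, 380)]
197 [(370, 379)]
199 [(369, 378)]
201 [(369, 376)]
203 [(369, 375)]
205 [(368, 373)]
207 [(356, 356), (368, 372)]
209 [(358, 359), (367, 370)]
211 [(359, 363), (366, 368)]
213 [(359, 366)]
215 [(358, 364)]
217 [(358, 362)]
219 [(354, 354), (358, 360)]
221 [(352, 360)]
223 [(351, 359)]
225 [(349, 359)]
227 [(347, 358)]
229 [(347, 358)]
231 [(347, 357)]
233 [(346, 355)]
235 [(346, 355)]
237 [(345, 355)]
239 [(346, 354)]
241 [(345, 354)]
243 [(345, 353)]
245 [(345, 352)]
247 [(347, 350)]
249 []
251 []
253 []
255 []
257 []
259 []
261 []
```

Emit:
play_rows(
  series=[
    [0,[0.024,0,0.25],[0,0,0]],
    [0,[0,0,0.25],[0,0,0]],
    [0,[0,0,0.2],[0,0,0]],
    [0,[0,0,0.2],[0,0,0]],
    [0,[0,0,0.2],[0,0,0]],
    [0,[0,0,0.2],[0,0,0]],
    [0,[0,0,0],[0,0,0]],
  ],
)

```text
t: 35.8
tool_pos: [0.5142, 0.1697, 0.1472]
tool_rot: [-1.954, -2.458, 0.003]
contact_force: [0.4, -0.3, -0.1]
opening: 0.0608
grip_force: 101.3
```

Emit:
play_rows(
  series=[
    [0,[0,0,0.12],[0,0,0]],
    [0,[0,0,0.12],[0,0,0]],
    [0,[0,0,0.1],[0,0,0]],
    [0,[0,0,0],[0,0,0]],
  ],
)

```text
t: 36.3
tool_pos: [0.5145, 0.1697, 0.1308]
tool_rot: [-1.954, -2.459, 0.001]
contact_force: [0.3, 0.4, -1.0]
opening: 0.0606
grip_force: 101.3
```

Tip is about 8 mm below the jaw's top edge. Now sliding toward spacer b until contact.

Emit:
play_rows(
  series=[
    [0,[-0.03,0,0],[0,0,0]],
    [0,[-0.03,0,0],[0,0,0]],
    [0,[0,0,0],[0,0,0]],
  ],
)

```text
t: 36.67
tool_pos: [0.5157, 0.1667, 0.1317]
tool_rot: [1.955, 2.459, 0.001]
contact_force: [0.2, -1.2, -0.4]
opening: 0.0607
grip_force: 101.3
```

Emit:
play_rows(
  series=[
    [0,[-0.02,0,0],[0,0,0]],
    [0,[0,0,0],[0,0,0]],
  ],
)

```text
t: 36.92
tool_pos: [0.5158, 0.1659, 0.1315]
tool_rot: [1.955, 2.459, 0.0]
contact_force: [-0.1, -0.2, -0.4]
opening: 0.0603
grip_force: 101.3
```

Emit:
play_rows(
  series=[
    [0,[-0.02,0,0],[0,0,0]],
    [0,[0,0,0],[0,0,0]],
  ],
)

```text
t: 37.17
tool_pos: [0.516, 0.1648, 0.1315]
tool_rot: [1.955, 2.459, 0.0]
contact_force: [1.4, 0.6, -0.5]
opening: 0.0606
grip_force: 101.3
```

Emit:
play_rows(
  series=[
    [0,[-0.02,0,0],[0,0,0]],
    [0,[0,0,0],[0,0,0]],
  ],
)

```text
t: 37.42
tool_pos: [0.5161, 0.1643, 0.1315]
tool_rot: [-1.955, -2.459, -0.001]
contact_force: [-0.2, 1.6, -1.0]
opening: 0.0607
grip_force: 101.3
```

Emit:
play_rows(
  series=[
    [0,[-0.02,0,0],[0,0,0]],
    [0,[0,0,0],[0,0,0]],
  ],
)

```text
t: 37.67
tool_pos: [0.5162, 0.1639, 0.1316]
tool_rot: [-1.954, -2.458, -0.002]
contact_force: [-0.5, 4.6, 1.9]
opening: 0.0606
grip_force: 101.4
```

Emit:
play_rows(
  series=[
    [0,[0.015,0,0.06],[0,0,0]],
    [0,[0,0,0.06],[0,0,0]],
    [0,[0,0,0.06],[0,0,0]],
    [0,[0,0,0.06],[0,0,0]],
    [0,[0,0,0],[0,0,0]],
  ],
)

```text
t: 38.3
tool_pos: [0.5163, 0.1641, 0.1191]
tool_rot: [-1.955, -2.459, -0.001]
contact_force: [-0.3, 4.7, 1.6]
opening: 0.0604
grip_force: 101.6
```

Emit:
play_rows(
  series=[
    [0,[0,0,0.04],[0,0,0]],
    [0,[0,0,0.04],[0,0,0]],
    [0,[0,0,0],[0,0,0]],
  ],
)

```text
t: 38.67
tool_pos: [0.5163, 0.1641, 0.1153]
tool_rot: [-1.955, -2.459, -0.002]
contact_force: [-0.6, 5.2, 1.3]
opening: 0.0604
grip_force: 101.5
```

Emit:
play_rows(
  series=[
    [0,[0,0,0.04],[0,0,0]],
    [0,[0,0,0.04],[0,0,0]],
    [0,[0,0,0],[0,0,0]],
  ],
)

```text
t: 39.05
tool_pos: [0.5164, 0.1642, 0.1113]
tool_rot: [-1.955, -2.459, -0.002]
contact_force: [-1.3, 5.5, 1.9]
opening: 0.0607
grip_force: 101.5
```

Emit:
play_rows(
  series=[
    [0,[0,0,0.03],[0,0,0]],
    [0,[0,0,0.03],[0,0,0]],
    [0,[0,0,0],[0,0,0]],
  ],
)

```text
t: 39.42
tool_pos: [0.5165, 0.1642, 0.1086]
tool_rot: [-1.955, -2.459, -0.002]
contact_force: [-1.7, 5.4, 2.7]
opening: 0.0602
grip_force: 101.8
```

Emit:
play_rows(
  series=[
    [0,[0,0,0.03],[0,0,0]],
    [0,[0,0,0],[0,0,0]],
  ],
)

```text
t: 39.67
tool_pos: [0.5167, 0.1643, 0.1077]
tool_rot: [-1.955, -2.459, -0.003]
contact_force: [-1.3, 5.1, 3.9]
opening: 0.0604
grip_force: 101.9
```

Emit:
play_rows(
  series=[
    [0,[0,0,0.03],[0,0,0]],
    [0,[0,0,0],[0,0,0]],
  ],
)

```text
t: 39.92
tool_pos: [0.5169, 0.1643, 0.1065]
tool_rot: [1.955, 2.459, 0.003]
contact_force: [-2.4, 5.3, 5.4]
opening: 0.0608
grip_force: 102.0
```

Emit:
play_rows(
  series=[
    [0,[0,0,0.03],[0,0,0]],
    [0,[0,0,0],[0,0,0]],
  ],
)

```text
t: 40.17
tool_pos: [0.5172, 0.1644, 0.1054]
tool_rot: [1.955, 2.459, 0.004]
contact_force: [-1.3, 6.2, 7.3]
opening: 0.0605
grip_force: 102.0
```

Emit:
play_rows(
  series=[
    [0,[0,0,0.03],[0,0,0]],
    [0,[0,0,0],[0,0,0]],
  ],
)

```text
t: 40.42
tool_pos: [0.5174, 0.1644, 0.1041]
tool_rot: [1.954, 2.458, 0.005]
contact_force: [-1.8, 6.1, 7.6]
opening: 0.0604
grip_force: 102.2
```

Emit:
play_rows(
  series=[
    [0,[0,0,0.03],[0,0,0]],
    [0,[0,0,0],[0,0,0]],
  ],
)

```text
t: 40.67
tool_pos: [0.5176, 0.1645, 0.1033]
tool_rot: [1.954, 2.458, 0.005]
contact_force: [-3.2, 6.1, 10.8]
opening: 0.0603
grip_force: 102.8
```

Emit:
play_rows(
  series=[
    [0,[0,0,0.03],[0,0,0]],
    [0,[0,0,0],[0,0,0]],
  ],
)

```text
t: 40.92
tool_pos: [0.5178, 0.1646, 0.1028]
tool_rot: [1.954, 2.458, 0.005]
contact_force: [-4.4, 5.5, 15.2]
opening: 0.0603
grip_force: 103.4
```

```bash
python3 go.py .5151 .1688 .1 13.0
```

```text
t 40.92 pos [0.5178 0.1646 0.1028] theta 13.03 zaxis [ 0.0032  0.0018 -1.    ] F [-4.4  5.5 15.2] open 0.0603 grip 103.4 q [ 0.17 -0.03  1.92  0.    1.25 -0.06]
shift shares [ 0.095 -0.034  0.056]
turn shares [ 0.025 -0.008  0.004] shift if turned first [ 0.095 -0.034  0.056]
```

Emit:
play_rows(
  series=[
    [0,[0,0,0.03],[0,0,0]],
    [0,[0,0,0],[0,0,0]],
  ],
)

```text
t: 41.18
tool_pos: [0.5181, 0.1646, 0.1023]
tool_rot: [1.954, 2.458, 0.006]
contact_force: [-6.5, 5.3, 17.9]
opening: 0.0606
grip_force: 103.9
```

Emit:
play_rows(
  series=[
    [0,[0,0,0.02],[0,0,0]],
    [0,[0,0,0],[0,0,0]],
    [0,[0,0,0],[0,0,0]],
  ],
)

```text
t: 41.55
tool_pos: [0.5183, 0.1647, 0.1021]
tool_rot: [1.954, 2.458, 0.006]
contact_force: [-8.1, 4.2, 22.2]
opening: 0.0609
grip_force: 104.2
```

Emit:
play_rows(
  series=[
    [0,[0,0,0],[0,0,0]],
    [0,[0,0,0],[0,0,0]],
    [0,[0,0,0],[0,0,0]],
  ],
)

```text
t: 41.92
tool_pos: [0.5183, 0.1647, 0.1021]
tool_rot: [1.954, 2.458, 0.006]
contact_force: [-7.8, 4.5, 22.8]
opening: 0.0604
grip_force: 104.2
```

```bash
python3 -c "
from station import ctrl
o=ctrl.get_obs(); print(o['tool_pos'],o['contact_force'])
print(ctrl.finish_job())"
```

```text
[0.51827704 0.16465281 0.10208635] [-7.8028131   4.53476661 22.75608123]
the job is handed in; nothing more can be done
None
```

The job is handed in after 42 s: the pin is home, both wooden spacers stand in the gap, and the wedge is jammed about 14 mm above the base, still held with about 23 N of push; that last state rests on force and position readings, since my 10 pictures were used up before the wedge went in.

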